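Fetch the preserve jar from behind the potato crate

TASK

Slide the small potato crate along the bench, away from the big crate it stands beside, to get at the lidded stoneware jar hidden behind it; take that jar out and set it down gently, upright, in the carrying tray beside the jar already there. Then slide the small crate back to its place: snug against the big crate, its front flush with the big crate's front. Keep the small crate on the bench all the time (do not lift or tip it), and leave the tin behind it and the jar in the tray standing where they are.

Things in the scene. Friction and masses are not known exactly. Their poses are not given: they have to be found in the camera images.
- crate_mid (a point): Small slatted wooden potato crate, open on top, loose, about 0.85 kg: 140 mm along its x, 200 mm along its y, walls 110 mm high and 9 mm thick, corner posts up to 117 mm. This point: its centre, 55 mm above its underside; z up. It starts with its +y end 3 to 9 mm from the big crate and slides on the bench at some 2 to 5 N. The jar and the tin stand side by side behind it (+x).
- crate_pocket (a point): In the small crate, the middle of the free room for a finger behind its -y end board: level with the board's top edge (110 mm up), 30 mm from the board's inner face. The room is 60 mm long (y), 122 mm wide (x, 86 mm between the 18 mm corner posts) and 60 mm deep; beyond it the potatoes are heaped, up to 125 mm above the bench at the +y end.
- bin_corner (a point): Corner at bench level of the big fixed potato crate on the small one's +y side: its front (-x) and its side (-y) meet here; the small crate belongs against that side, fronts flush. The big crate extends 360 mm to +x and 280 mm to +y of this frame, walls 115 mm high, posts 130 mm; potatoes and eggs on it reach about 205 mm, the eggs 100 mm or more in from that side.
- stock_front (a point): Fixed low potato crate that closes the alcove from behind: this point is the middle of the top edge of its front face (the face towards -x of this frame, 460 mm long along y), 120 mm above the bench; its posts reach 135 mm. The jar and the tin clear this face by about 10 mm.
- jar_mid (a point): The wanted jar: lidded stoneware jar, 0.45 kg, round, 64 mm in diameter up to 75 mm height, then a neck and a 62 mm lid with a small knob, 105 mm high in all. This point: on its axis, 52.5 mm above its underside; z up. It stands behind the small crate about 78 or 175 mm from the big crate's side; the tin stands in the other of these places, about 97 mm away.
- tin_mid (a point): Plain steel tin behind the small crate (leave it standing): 68 mm in diameter, 68 mm high, 0.3 kg; this point is its centre.
- tray: Wooden carrying tray, fixed: 220 mm along its x, 150 mm along its y, floor 8 mm thick, long side walls 42 mm high, end boards (-x and +x ends) 66 mm high, walls 8 mm thick. Origin: centre of its underside, on the bench.
- tray_free (a point): The free place on the tray's floor (8 mm above the bench), 55 mm from the tray's centre towards its +x end: the wanted jar is to stand about here, axes as the tray's.
- jar2_mid (a point): Jar already in the tray (leave it standing): same make and size as the wanted jar, about 55 mm from the tray's centre towards its -x end. This point is on its axis, 52.5 mm above its underside.
Things that resemble listed ones, but are neither listed nor needed, are in the scene too. There is more than one size of the part that bears crate_mid; the job needs the larger.

How it is judged:
By the outcome, as a careful person would: the job done as asked, in the order asked, and still so for the second after the job is handed in, with the robot touching nothing.
It also fails if it takes over 72 s, if anything falls off the work surface, if the arm or the gripper's body presses on something with over 40 N, if the wrist force passes 120 N, or if a joint passes its speed limit or range.

ROBOT

A 6-joint arm with a two-finger parallel gripper is mounted at the origin on the work surface. World frame = base frame: x ahead of the robot, y to its left, z up, the work surface at z = 0. Lengths are in m, angles in rad, forces in N, time in s.
With the tool pointing down it reaches from about 0.35 to 0.85 m from the base axis. Payload 8.1 kg.
Tool frame: the origin (TCP) lies between the finger pads; the fingertips stand 25 mm ahead of it and the grasp point (between the pads) lies 6 mm ahead of it; z points along the fingers, y is the direction in which the jaws open and shut (so a half turn about z gives the same grasp; the last joint's range is limited). The gripper opens to 85 mm and grips with 20 to 120 N. Pads are 22 mm wide; open, the fingers measure 114 mm over their backs; the gripper's body (76 mm by 85 mm) begins 54 mm behind the grasp point. The pads swing forward as they close: fully open they stand 13 mm farther back than shut.
Start: joints at [1.151, 0.13, 1.488, -0, 1.523, -0.085], TCP at [0.197, 0.567, 0.256] pointing down, gripper open.
Joint ranges: [-2.96, 2.96], [-0.89, 2.26], [0.02, 2.5], [-1.34, 4.48], [0, 2.73], [-2.66, 2.66]. Speed limits (rad/s): [2.39, 2.39, 2.79, 3.14, 3.14, 3.14].

INTERFACE

Orientations are given as [roll, pitch, yaw] about the fixed x, y, z axes, in that order (R = Rz(yaw) Ry(pitch) Rx(roll)).
In Python, from bench import telemetry, cams, ticket gives the robot as it stands.
- The arm moves only by the shell command python3 -m creep 'ROWS' [OPENING] [FORCE]. ROWS is JSON, one flat list of numbers, 4 for each row, row after row: the shift along the tool's x, y, z in m, then the turn about the tool's z in degrees. A call has 1 to 12 rows; each row shifts and turns the commanded pose from where the row before left it, along the tool's axes as they then stand; what a row does not reach is not made up. A row lasts 1/10 s, in which the tool goes at most 50 mm and 8.59 degrees, less where a joint would pass 70% of its speed; a pose out of reach is approached as far as the arm can. A call is refused whole if a number of a shift passes 0.05 or a number of a turn 8.59, either way. A call with a gripper value outside its range is refused whole. OPENING is the opening, from 0 (shut) to 1 (fully open), set as the call begins (- or left out, the last holds). The fingers move at their own pace and stop on an object; FORCE is the grip in N (left out, the last holds). Time passes only in rows, so rows that do not move let the fingers close. It gives the time, the measured TCP pose, the force and the opening at its end, in the units of the state.
- telemetry.get_state(): the state, without advancing time (a new reading comes with each control period).
- cams.grab_frame(name): name is "scene" or "top" or "wrist"; returns (picture, depth): 400x640x3 uint8, red, green, blue; 400x640 float32, m along the optical axis (not along the pixel's ray), 0 where there is no reading.
- cams.camera_params(name): a dict with "fx", "fy", "cx", "cy" (pixels), "view" (4x4, takes a point from world to camera coordinates); the wrist camera has in their place "T_tool_cam" (4x4, takes a point from camera to tool coordinates, whose origin is the TCP and whose axes are the flange's). Camera axes: x right, y down, z forward; pixel columns grow to the right and rows downward; lengths in m; the calibration is good to about 2 mm. A picture is of the moment at which its call begins: read the wrist's pose just before it. camera_params takes no time and is no camera call.
- ticket.sign_off(): hands the job in, once; it reports no verdict.
The state is a dict: "clock": time; "joint_pos": joint angles; "joint_vel": joint speeds; "effort": joint torques, N m; "ee_pos": TCP position; "tool_rot": TCP orientation; "contact_force": force on the tool from outside, world axes, zero at the start; "wrist_torque": the same for the moment, N m; "grip_width": finger opening in m.
Only numpy, scipy, OpenCV 4.12 (cv2) and the standard library are available. Lean on these libraries where they do the work, as an engineer would, in place of code of your own. Each camera call takes 0.05 s, during which the arm holds its last target.

## Working session

There is one attempt and no reset: what is moved stays moved. The work goes in short steps, Python scripts to look and compute and a shell command to move; the robot and the scene stay as the last step left them, time stands still between calls to the robot, and variables do not carry over. Pictures are saved under pics/ and viewed, and the job is handed in when it is done.

```bash
ls; mkdir -p pics
python3 - <<'E'
from bench import telemetry, cams
import cv2,numpy as np
print(telemetry.get_state())
for n in("scene","top","wrist"):
    p=cams.camera_params(n); print(n,{k:np.round(v,4).tolist() if not isinstance(v,(int,float)) else v for k,v in p.items()})
for n in("scene","top"):
    im,d=cams.grab_frame(n); cv2.imwrite(f"pics/{n}0.png",im[:,:,::-1]); np.savez(f"{n}0.npz",im=im,d=d)
E
```

```text
pics
{'clock': 0.0, 'joint_pos': array([ 1.15061377e+00,  1.31195058e-01,  1.48928068e+00,  2.16698578e-05,
        1.52297150e+00, -8.54125281e-02]), 'joint_vel': array([-0.00089711,  0.00055112, -0.00034345,  0.00230983, -0.00082753,
        0.0005761 ]), 'effort': array([ 3.95088073e-04, -5.69394028e+01, -5.00550807e+01,  9.25011534e-06,
        1.42444743e-02,  3.68053065e-05]), 'ee_pos': array([0.19690727, 0.56624461, 0.25522336]), 'tool_rot': array([-3.13974668e+00, -1.79776146e-04,  2.80682140e+00]), 'contact_force': array([-0.36597113, -0.4534605 ,  0.89161928]), 'wrist_torque': array([-0.04305706,  0.02981615, -0.00825261]), 'grip_width': 0.08561857684033805}
scene {'fx': 467.55314422581057, 'fy': 467.55314422581057, 'cx': 328.4627321137594, 'cy': 194.61632527641248, 'view': [[0.0965, 0.9953, 0.0103, 0.0194], [0.8249, -0.0742, -0.5604, -0.3319], [-0.557, 0.0626, -0.8282, 1.4368], [0.0, 0.0, 0.0, 1.0]]}
top {'fx': 512.130862264912, 'fy': 512.130862264912, 'cx': 322.24922024609606, 'cy': 190.02681142562986, 'view': [[-0.01, -0.9999, 0.0071, -0.0785], [-0.988, 0.0088, -0.1542, 0.4901], [0.1542, -0.0086, -0.988, 1.2328], [0.0, 0.0, 0.0, 1.0]]}
wrist {'fx': 279.82988331396507, 'fy': 279.82988331396507, 'cx': 319.4099476379936, 'cy': 200.15784299130547, 'T_tool_cam': [[0.0005, -0.9609, -0.277, 0.0708], [1.0, 0.0007, -0.0006, -0.0009], [0.0007, -0.277, 0.9609, -0.1169], [0.0, 0.0, 0.0, 1.0]]}
```

View pics/scene0.png

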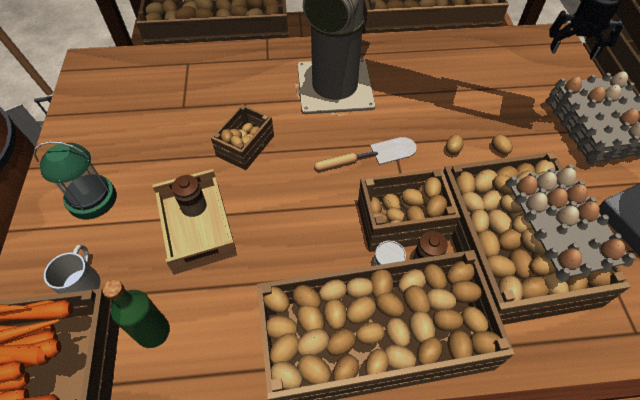

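View pics/top0.png

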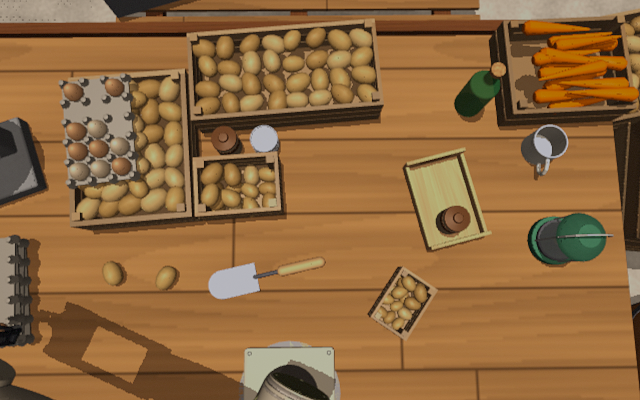

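```bash
cat > h.py <<'E'
import numpy as np,cv2
from bench import telemetry,cams
def unproj(n,u,v,d):
    p=cams.camera_params(n); c=np.array([(u-p['cx'])/p['fx']*d,(v-p['cy'])/p['fy']*d,d,1.])
    return (np.linalg.inv(p['view'])@c)[:3]
def plane(n,u,v,z):
    p=cams.camera_params(n); T=np.linalg.inv(p['view']); o=T[:3,3]
    r=T[:3,:3]@np.array([(u-p['cx'])/p['fx'],(v-p['cy'])/p['fy'],1.])
    return o+r*(z-o[2])/r[2]
def proj(n,X):
    p=cams.camera_params(n); c=p['view']@np.append(X,1); return np.array([p['fx']*c[0]/c[2]+p['cx'],p['fy']*c[1]/c[2]+p['cy']])
def cloud(n,d):
    p=cams.camera_params(n); v,u=np.mgrid[:d.shape[0],:d.shape[1]]
    c=np.stack([(u-p['cx'])/p['fx']*d,(v-p['cy'])/p['fy']*d,d,np.ones_like(d)],-1)
    return (c@np.linalg.inv(p['view']).T)[...,:3]
def wcloud(d,s):
    from scipy.spatial.transform import Rotation as R
    p=cams.camera_params('wrist'); T=np.eye(4); T[:3,:3]=R.from_euler('xyz',s['tool_rot']).as_matrix(); T[:3,3]=s['ee_pos']
    v,u=np.mgrid[:d.shape[0],:d.shape[1]]
    c=np.stack([(u-p['cx'])/p['fx']*d,(v-p['cy'])/p['fy']*d,d,np.ones_like(d)],-1)
    return (c@(T@p['T_tool_cam']).T)[...,:3]
E
python3 - <<'E'
from h import *
a=np.load('top0.npz');im,d=a['im'],a['d']
c=cloud('top',d)
for y,x in[(300,200),(139,224),(138,264),(217,455),(200,440),(170,420),(250,350)]: print((x,y),c[y,x].round(4),im[y,x])
z=c[...,2]
cv2.imwrite('pics/crop.png',cv2.resize(im[90:240,170:300,::-1],None,fx=4.5,fy=4,interpolation=cv2.INTER_CUBIC))
cv2.imwrite('pics/tray.png',cv2.resize(im[140:260,395:500,::-1],None,fx=5,fy=5,interpolation=cv2.INTER_CUBIC))
E
```

```text
(200, 300) [ 0.2229  0.2217 -0.0015] [155 105  55]
(224, 139) [0.6036 0.1501 0.1069] [147 106  74]
(264, 138) [0.6162 0.0594 0.0655] [181 182 189]
(455, 217) [ 0.4119 -0.3905  0.1103] [146 104  73]
(440, 200) [ 0.4658 -0.3821  0.0077] [182 175 118]
(420, 170) [ 0.543  -0.3335  0.0116] [183 161 106]
(350, 250) [ 0.3424 -0.152  -0.0051] [169 116  64]
```

Run:
```python
from h import *
a=np.load('top0.npz');im,d=a['im'],a['d']
c=cloud('top',d);z=c[...,2]
h=np.clip(z/0.22,0,1)*255
cv2.imwrite('pics/hz.png',cv2.resize(cv2.applyColorMap(h.astype(np.uint8)[90:240,170:300],cv2.COLORMAP_JET),None,fx=4.5,fy=4,interpolation=cv2.INTER_NEAREST))
```

```text
(no output)
```

View pics/crop.png

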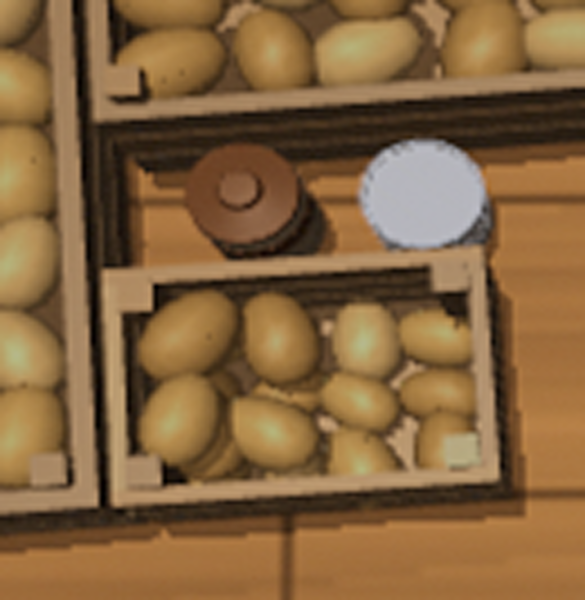

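View pics/hz.png

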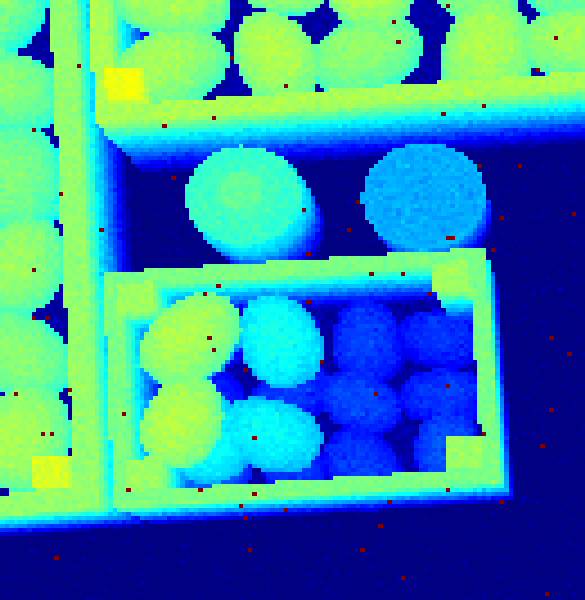

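View pics/tray.png

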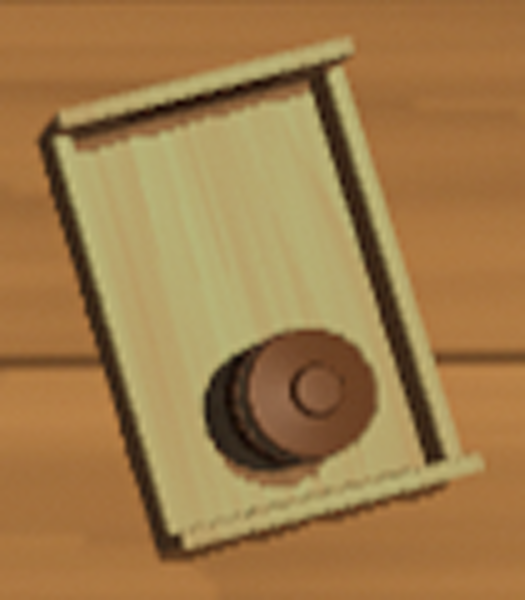

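Run:
```python
from h import *
a=np.load('top0.npz');im,d=a['im'],a['d']
c=cloud('top',d)
def P(x,y,z): return plane('top',170+(x+.5)/4.5-.5,90+(y+.5)/4-.5,z)
for n,x,y,z in [('sc FL',113,507,.11),('sc FR',500,481,.11),('sc BR',487,250,.11),('sc BL',103,272,.11),('big corner',98,507,.115),('big side far',80,130,.115),('stock l',97,124,.12),('stock r',585,95,.12)]:
    print(n,P(x,y,z).round(4))
# tops by cloud
z=c[...,2]; X,Y=c[...,0],c[...,1]
vv,uu=np.mgrid[:400,:640]
m=(z>.098)&(z<.112)&(uu>205)&(uu<243)&(vv>122)&(vv<156)
def circ(m):
    cnt=max(cv2.findContours(m.astype(np.uint8),0,1)[0],key=cv2.contourArea)
    q=c[cnt[:,0,1],cnt[:,0,0]]; q=q[(q[:,2]>.05)]
    return cv2.minEnclosingCircle(q[:,:2].astype(np.float32)), q[:,2].mean()
def ls(m,zz):
    cnt=max(cv2.findContours(m.astype(np.uint8),0,1)[0],key=cv2.contourArea)[:,0]
    q=np.array([plane('top',u,v,zz) for u,v in cnt])
    A=np.c_[2*q[:,:2],np.ones(len(q))]; s=np.linalg.lstsq(A,(q[:,:2]**2).sum(1),rcond=None)[0]
    return s[:2],np.sqrt(s[2]+s[0]**2+s[1]**2),len(q)
m1=(z>.088)&(z<.112)&(uu>205)&(uu<243)&(vv>122)&(vv<153)
print('jar',ls(m1,.095), X[m1].mean(),Y[m1].mean(),np.percentile(z[m1],[5,50,95]))
m2=(z>.05)&(z<.08)&(uu>247)&(uu<282)&(vv>122)&(vv<152)&(im.min(2)>110)
print('tin',ls(m2,.068),np.median(z[m2]))
m3=(z>.095)&(z<.125)&(uu>430)&(uu<480)&(vv>200)&(vv<240)
print('jar2',ls(m3,.103),np.median(z[m3]))
# tray corners
def Q(x,y,zz): return plane('top',395+(x+.5)/5-.5,140+(y+.5)/5-.5,zz)
for n,x,y,zz in[('+x L',57,123,.066),('+x R',352,42,.066),('-x R',483,463,.066),('-x L',187,545,.066)]: print(n,Q(x,y,zz).round(4))
```

```text
sc FL [0.419  0.2136 0.11  ]
sc FR [0.4323 0.0145 0.11  ]
sc BR [0.5698 0.0217 0.11  ]
sc BL [0.5582 0.2228 0.11  ]
big corner [0.4185 0.2201 0.115 ]
big side far [0.6434 0.2362 0.115 ]
stock l [0.6456 0.2261 0.12  ]
stock r [ 0.6613 -0.0305  0.12  ]
jar (array([0.60790884, 0.15353193]), np.float64(0.02976250219274795), 72) 0.6076401755767186 0.15340507282214147 [0.0909911  0.09563796 0.10506659]
tin (array([0.6146212 , 0.06033401]), np.float64(0.03237289488860055), 76) 0.06543134165211839
jar2 (array([ 0.40909918, -0.3971909 ]), np.float64(0.029838860646829477), 72) 0.1031618639478582
+x L [ 0.5472 -0.2887  0.066 ]
+x R [ 0.5867 -0.4356  0.066 ]
-x R [ 0.3789 -0.4877  0.066 ]
-x L [ 0.3411 -0.3436  0.066 ]
```

```bash
python3 -m creep '[0,0,-0.02,-7.6, 0,0,-0.01,-7.6, 0,0,0,-7.6, -0.017,-0.035,0,0, -0.017,-0.035,0,0, -0.017,-0.035,0,0, -0.017,-0.035,0,0, -0.017,-0.035,0,0, -0.017,-0.035,0,0, -0.017,-0.035,0,0, -0.017,-0.035,0,0, -0.017,-0.035,0,0]' 1 30; python3 -m creep '[-0.017,-0.035,0,0, -0.017,-0.035,0,0, -0.017,-0.035,0,0, -0.017,-0.035,0,0, -0.017,-0.035,0,0, -0.017,-0.035,0,0, -0.01,-0.035,0,0, 0,0,0,0, 0,0,0,0]'
python3 - <<'E'
from h import *
s=telemetry.get_state(); im,d=cams.grab_frame('wrist'); np.savez('w1.npz',im=im,d=d,pos=s['ee_pos'],rot=s['tool_rot'])
cv2.imwrite('pics/w1.png',im[:,:,::-1]); print(s)
E
```

```text
clock: 1.3
ee_pos: [0.37, 0.2605, 0.286]
tool_rot: [-3.141, -0.0, -3.078]
contact_force: [0.5, 0.0, -0.2]
grip_width: 0.0854
clock: 2.2
ee_pos: [0.4967, 0.024, 0.2857]
tool_rot: [3.141, -0.001, -3.081]
contact_force: [-0.4, 0.0, -0.7]
grip_width: 0.0858
{'clock': 2.2, 'joint_pos': array([-5.49981246e-02, -1.60020309e-01,  1.72241388e+00,  3.41926979e-04,
        1.58048355e+00, -1.68687845e+00]), 'joint_vel': array([ 0.03650836, -0.01491446,  0.00948755,  0.00556176,  0.00149073,
        0.00673121]), 'effort': array([ -1.51560131, -41.64542198, -50.78990579,  -0.24622441,
        -0.09970177,  -0.18720979]), 'ee_pos': array([0.49672281, 0.02404749, 0.2857369 ]), 'tool_rot': array([ 3.14110427e+00, -1.23622671e-03, -3.08050526e+00]), 'contact_force': array([-0.35400307,  0.04294996, -0.73739139]), 'wrist_torque': array([-0.01338483,  0.00275814,  0.00630093]), 'grip_width': 0.08576734412267202}
```

View pics/w1.png

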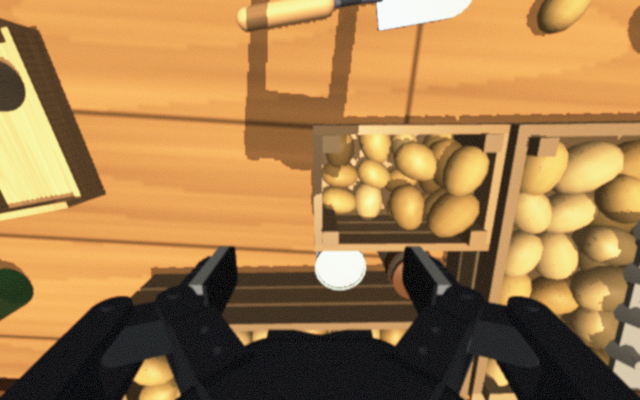

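Run:
```python
from h import *
a=np.load('w1.npz');im,d=a['im'],a['d']; s=dict(ee_pos=a['pos'],tool_rot=a['rot'])
c=wcloud(d,s)
cv2.imwrite('pics/w1c.png',cv2.resize(im[110:270,300:530,::-1],None,fx=3.4,fy=3.4,interpolation=cv2.INTER_CUBIC))
z=c[...,2]
m=(z>.10)&(z<.13)
psi=.0625
xa=c[...,0]*np.cos(psi)+c[...,1]*np.sin(psi); ya=-c[...,0]*np.sin(psi)+c[...,1]*np.cos(psi)
for v in (150,170,190,210,230):
    r=np.where(m[v,300:345])[0]+300; print(v,r.min(),r.max(),'y\'',ya[v,r.min()].round(4),ya[v,r.max()].round(4),'x',c[v,r.min()].round(4))
for u in (350,400,450,480):
    r=np.where(m[110:160,u])[0]+110; r2=np.where(m[235:262,u])[0]+235
    print(u,'front',r.min(),xa[r.min(),u].round(4),'back',r2.max(),xa[r2.max(),u].round(4))
for u in (525,560,600):
    r=np.where(m[110:160,u])[0]+110; print('big',u,r.min(),xa[r.min(),u].round(4))
for v in (140,200,230):
    r=np.where(z[v,490:530]>.09)[0]+490; print(v,[(u,ya[v,u].round(3),z[v,u].round(3)) for u in range(490,524,2)])
```

```text
150 313 339 y' -0.0144 0.012 x [0.4563 0.0141 0.1089]
170 314 321 y' -0.0135 -0.0061 x [0.4771 0.0163 0.1092]
190 314 321 y' -0.0136 -0.0061 x [0.499  0.0176 0.1089]
210 314 321 y' -0.0138 -0.0061 x [0.5217 0.0188 0.1088]
230 314 337 y' -0.0139 0.0118 x [0.5451 0.0202 0.1093]
350 front 126 0.4322 back 251 0.5712
400 front 125 0.4313 back 250 0.5697
450 front 125 0.4314 back 250 0.5703
480 front 125 0.4314 back 250 0.5706
big 525 125 0.4313
big 560 124 0.4304
big 600 124 0.4304
140 [(490, np.float64(0.165), np.float64(0.114)), (492, np.float64(0.165), np.float64(0.117)), (494, np.float64(0.168), np.float64(0.116)), (496, np.float64(0.169), np.float64(0.117)), (498, np.float64(0.171), np.float64(0.118)), (500, np.float64(0.173), np.float64(0.117)), (502, np.float64(0.175), np.float64(0.116)), (504, np.float64(0.181), np.float64(0.111)), (506, np.float64(0.183), np.float64(0.11)), (508, np.float64(0.192), np.float64(0.1)), (510, np.float64(0.191), np.float64(0.104)), (512, np.float64(0.192), np.float64(0.107)), (514, np.float64(0.192), np.float64(0.109)), (516, np.float64(0.192), np.flo
[... 978 characters left out ...]
t64(0.193), np.float64(0.1)), (494, np.float64(0.193), np.float64(0.102)), (496, np.float64(0.193), np.float64(0.106)), (498, np.float64(0.193), np.float64(0.109)), (500, np.float64(0.193), np.float64(0.113)), (502, np.float64(0.194), np.float64(0.114)), (504, np.float64(0.197), np.float64(0.114)), (506, np.float64(0.199), np.float64(0.114)), (508, np.float64(0.2), np.float64(0.115)), (510, np.float64(0.202), np.float64(0.115)), (512, np.float64(0.283), np.float64(0.008)), (514, np.float64(0.287), np.float64(0.007)), (516, np.float64(0.229), np.float64(0.088)), (518, np.float64(0.229), np.float64(0.091)), (520, np.float64(0.23), np.float64(0.093)), (522, np.float64(0.23), np.float64(0.096))]
```

View pics/w1c.png

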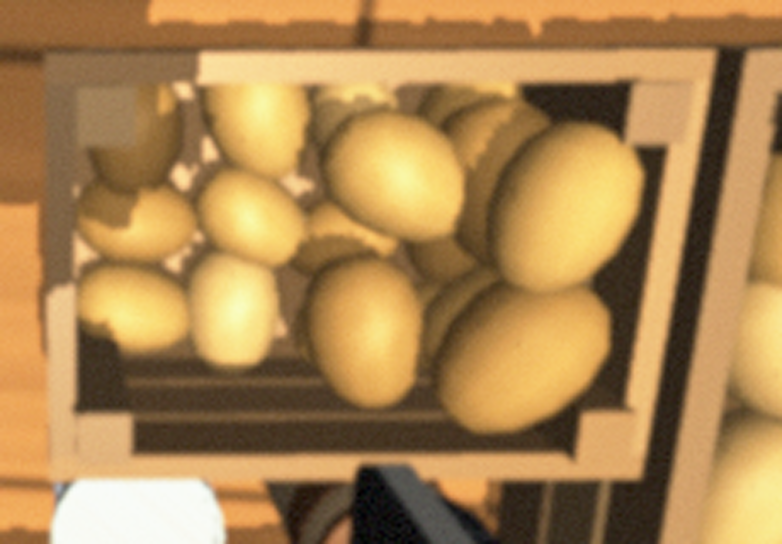

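```bash
python3 -m creep '[-0.004,-0.002,0.03,0, 0,0,0.04,0, 0,0,0.04,0, 0,0,0.04,0, 0,0,0.02,0, 0,0,0.01,0, 0,0,0.007,0, 0,0,0,0]' 1 30;  python3 -m creep '[0,0,0,0, 0,0,0,0, 0,0,0,0, 0,0,0,0, 0,0,0,0, 0,0,0,0, 0,0,0,0, 0,0,0,0]' 0 40
```

```text
clock: 3.05
ee_pos: [0.5011, 0.0234, 0.0995]
tool_rot: [3.142, 0.0, -3.078]
contact_force: [0.4, -0.1, 0.4]
grip_width: 0.0853
clock: 3.85
ee_pos: [0.5013, 0.0225, 0.0996]
tool_rot: [-3.141, 0.0, -3.078]
contact_force: [-2.4, -2.7, 4.3]
grip_width: 0.0085
```

```bash
python3 -m creep '[0,-0.004,0,0, 0,-0.01,0,0, 0,-0.015,0,0, 0,-0.015,0,0, 0,-0.015,0,0, 0,-0.015,0,0, 0,-0.015,0,0, 0,-0.015,0,0]'; python3 -m creep '[0,-0.015,0,0, 0,-0.015,0,0, 0,-0.015,0,0, 0,-0.01,0,0, 0,-0.004,0,0, 0,0,0,0, 0,0,0,0]'
python3 - <<'E'
from h import *
im,d=cams.grab_frame('top'); np.savez('top1.npz',im=im,d=d)
cv2.imwrite('pics/top1.png',im[:,:,::-1])
E
```

```text
clock: 4.65
ee_pos: [0.508, -0.08, 0.0996]
tool_rot: [3.139, 0.001, -3.078]
contact_force: [-1.9, 8.6, 5.6]
grip_width: 0.0087
clock: 5.35
ee_pos: [0.5117, -0.1397, 0.0996]
tool_rot: [3.141, 0.001, -3.079]
contact_force: [-0.3, 3.0, 5.2]
grip_width: 0.0083
```

View pics/top1.png

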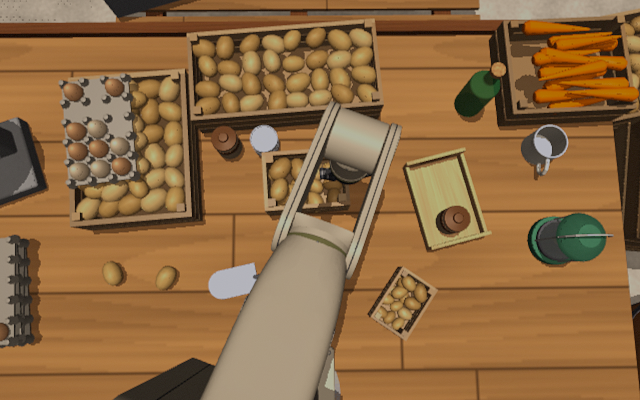

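```bash
python3 -m creep '[0,0,0,0, 0,0,0,0, 0,0,0,0, 0,0,0,0]' 1; python3 -m creep '[0,0,-0.015,0, 0,0,-0.035,0, 0,0,-0.04,0, 0,0.02,-0.04,0, -0.014,0.036,-0.03,0, -0.017,0.04,0,0, -0.017,0.04,0,0, -0.017,0.04,0,0, -0.017,0.04,0,0, -0.017,0.04,0,0, -0.015,0.03,0,0, 0,0,0,0]';  python3 -m creep '[0,0,0,0, 0,0,0,0]'
python3 - <<'E'
from h import *
s=telemetry.get_state(); im,d=cams.grab_frame('wrist'); np.savez('w2.npz',im=im,d=d,pos=s['ee_pos'],rot=s['tool_rot'])
cv2.imwrite('pics/w2.png',im[:,:,::-1])
E
```

```text
clock: 5.8
ee_pos: [0.5111, -0.1399, 0.099]
tool_rot: [3.141, -0.001, -3.078]
contact_force: [0.6, -0.5, 0.5]
grip_width: 0.0662
clock: 7.0
ee_pos: [0.6075, 0.1569, 0.2601]
tool_rot: [3.14, 0.001, -3.074]
contact_force: [-0.6, 0.5, 0.0]
grip_width: 0.0857
clock: 7.2
ee_pos: [0.607, 0.1519, 0.26]
tool_rot: [-3.141, 0.0, -3.079]
contact_force: [-0.5, 0.2, -0.1]
grip_width: 0.0853
```

View pics/w2.png

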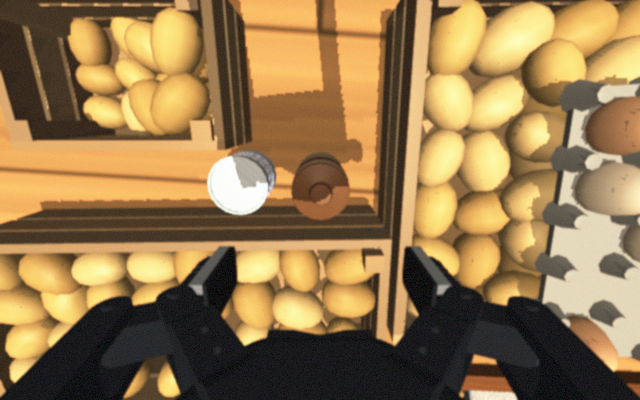

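Run:
```python
from h import *
a=np.load('w2.npz');im,d=a['im'],a['d']; s=dict(ee_pos=a['pos'],tool_rot=a['rot'])
c=wcloud(d,s); z=c[...,2]; vv,uu=np.mgrid[:400,:640]
def fit(m):
    cnt=max(cv2.findContours(m.astype(np.uint8),0,1)[0],key=cv2.contourArea)[:,0]
    q=c[cnt[:,1],cnt[:,0]]; q=q[np.abs(q[:,2]-np.median(z[m]))<.015]
    A=np.c_[2*q[:,:2],np.ones(len(q))]; t=np.linalg.lstsq(A,(q[:,:2]**2).sum(1),rcond=None)[0]
    return t[:2].round(4),np.sqrt(t[2]+t[0]**2+t[1]**2).round(4),len(q),np.median(z[m]).round(4)
print(s['ee_pos'])
print('jar',fit((z>.085)&(z<.12)&(uu>288)&(uu<352)&(vv>150)&(vv<222)))
print('tin',fit((z>.058)&(z<.08)&(uu>203)&(uu<285)&(vv>145)&(vv<218)))
p=.0625
xa=c[...,0]*np.cos(p)+c[...,1]*np.sin(p); ya=-c[...,0]*np.sin(p)+c[...,1]*np.cos(p)
for u in (200,280,320,360): print('stock',u,[(v,xa[v,u].round(4),z[v,u].round(3)) for v in range(238,254,3)])
print('big',[(u,ya[185,u].round(4),z[185,u].round(3)) for u in range(390,428,4)])
print('crate',[(u,ya[100,u].round(4),z[100,u].round(3)) for u in range(200,250,5)],[(v,xa[v,120].round(4),z[v,120].round(3)) for v in range(134,156,3)])
m=(vv>238)&(uu>100)&(uu<380)&(z>.05)&(z<.2)&(xa<.70); print('stock max z near',np.percentile(z[m],[50,95,99]), z[(vv>238)&(vv<270)&(uu>240)&(uu<380)].max())
```

```text
[0.60699838 0.15192212 0.25997673]
jar (array([0.6086, 0.1521]), np.float64(0.0302), 162, np.float64(0.0954))
tin (array([0.6144, 0.0582]), np.float64(0.0332), 165, np.float64(0.0651))
stock 200 [(238, np.float64(0.6625), np.float64(0.109)), (241, np.float64(0.6618), np.float64(0.118)), (244, np.float64(0.6646), np.float64(0.119)), (247, np.float64(0.667), np.float64(0.121)), (250, np.float64(0.6706), np.float64(0.12)), (253, np.float64(0.6768), np.float64(0.114))]
stock 280 [(238, np.float64(0.6601), np.float64(0.114)), (241, np.float64(0.6609), np.float64(0.12)), (244, np.float64(0.6639), np.float64(0.12)), (247, np.float64(0.6675), np.float64(0.119)), (250, np.float64(0.6711), np.float64(0.119)), (253, np.float64(0.6823), np.float64(0.103))]
stock 320 [(238, np.float64(0.6602), np.float64(0.114)), (241, np.float64(0.661), np.float64(0.119)), (244, np.float64(0.6646), np.float64(0.118)), (247, np.float64(0.6679), np.float64(0.119)), (250, np.float64(0.7254), np.float64(0.008)), (253, np.float64(0.7308), np.float64(0.007))]
stock 360 [(238, np.float64(0.6596), np.float64(0.115)), (2
[... 883 characters left out ...]
.float64(0.0234), np.float64(0.11)), (225, np.float64(0.0232), np.float64(0.096)), (230, np.float64(0.0231), np.float64(0.08)), (235, np.float64(0.0237), np.float64(0.064)), (240, np.float64(0.0232), np.float64(0.043)), (245, np.float64(0.0234), np.float64(0.021))] [(134, np.float64(0.5623), np.float64(0.008)), (137, np.float64(0.5632), np.float64(0.056)), (140, np.float64(0.5631), np.float64(0.105)), (143, np.float64(0.5655), np.float64(0.11)), (146, np.float64(0.5684), np.float64(0.108)), (149, np.float64(0.571), np.float64(0.11)), (152, np.float64(0.5861), np.float64(-0.0)), (155, np.float64(0.5901), np.float64(0.0))]
stock max z near [0.11719589 0.12156766 0.13461017] 0.37688175262500584
```

```bash
python3 -m creep '[0.0015,0,0.02,0, 0,0,0.035,0, 0,0,0.04,0, 0,0,0.035,0, 0,0,0.02,0, 0,0,0.015,0, 0,0,0.012,0, 0,0,0.01,0, 0,0,0.007,0, 0,0,0,0]' 0.9 30
```

```text
clock: 8.25
ee_pos: [0.6053, 0.1525, 0.0648]
tool_rot: [-3.141, -0.001, -3.079]
contact_force: [0.2, -0.2, -0.3]
grip_width: 0.0767
```

No contact. Close.

```bash
python3 -m creep '[0,0,0,0, 0,0,0,0, 0,0,0,0, 0,0,0,0, 0,0,0,0]' 0 40; python3 -m creep '[0,0,-0.004,0, 0,0,-0.008,0, 0,0,-0.01,0, 0,0,0,0]'
```

```text
clock: 8.75
ee_pos: [0.6063, 0.1528, 0.0663]
tool_rot: [3.141, 0.002, -3.078]
contact_force: [0.3, -1.1, 5.0]
grip_width: 0.0629
clock: 9.15
ee_pos: [0.6066, 0.1529, 0.0892]
tool_rot: [3.141, 0.002, -3.078]
contact_force: [1.3, 0.5, -5.3]
grip_width: 0.0629
```

```bash
python3 -m creep '[0,0,-0.02,0, 0,0,-0.03,0, 0,0,-0.03,0, 0,0,-0.03,0, 0.002,-0.01,-0.03,0, 0.004,-0.02,-0.015,0, 0.006,-0.03,0,0, 0.009,-0.036,0,0, 0.009,-0.036,0,0, 0.009,-0.036,0,0, 0.009,-0.036,0,0, 0.009,-0.036,0,0]'; python3 -m creep '[0.009,-0.036,0,0, 0.009,-0.036,0,0, 0.009,-0.036,0,0, 0.009,-0.036,0,0, 0.009,-0.036,0,0, 0.009,-0.036,0,0, 0.009,-0.03,0,0, 0.008,-0.01,0,0, 0,0,0,0, 0,0,0,0]'
python3 - <<'E'
from h import *
s=telemetry.get_state(); im,d=cams.grab_frame('wrist'); np.savez('w3.npz',im=im,d=d,pos=s['ee_pos'],rot=s['tool_rot'])
cv2.imwrite('pics/w3.png',im[:,:,::-1]); print(s['joint_pos'])
im,d=cams.grab_frame('scene');cv2.imwrite('pics/s3.png',im[:,:,::-1])
E
```

```text
clock: 10.35
ee_pos: [0.5632, -0.0918, 0.2423]
tool_rot: [-3.142, 0.0, -3.078]
contact_force: [0.6, 0.4, -4.8]
grip_width: 0.0628
clock: 11.35
ee_pos: [0.509, -0.3499, 0.2421]
tool_rot: [3.141, -0.0, -3.079]
contact_force: [-0.2, 0.2, -5.0]
grip_width: 0.0629
[-6.85513954e-01  1.84806634e-01  1.45393770e+00  5.97632925e-04
  1.50347261e+00 -2.31910159e+00]
```

View pics/w3.png

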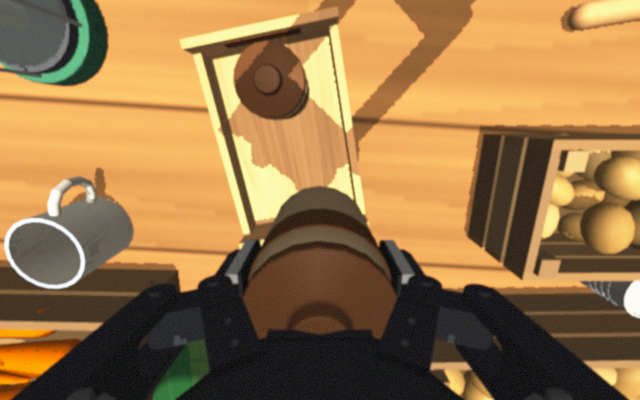

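View pics/s3.png

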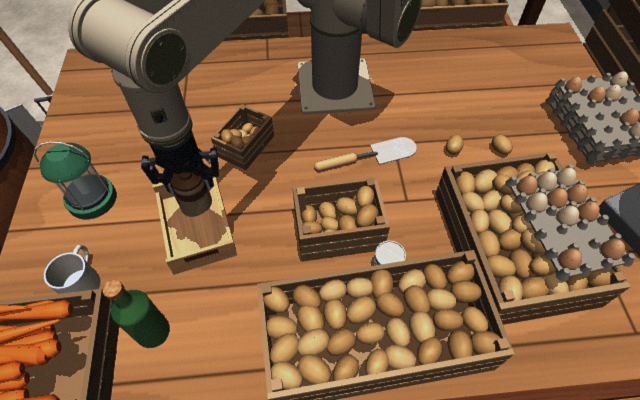

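Run:
```python
from h import *
a=np.load('w3.npz');im,d=a['im'],a['d']; s=dict(ee_pos=a['pos'],tool_rot=a['rot'])
c=wcloud(d,s); z=c[...,2]; vv,uu=np.mgrid[:400,:640]
m=(z>.095)&(z<.13)&(uu>225)&(uu<315)&(vv>25)&(vv<125)
cnt=max(cv2.findContours(m.astype(np.uint8),0,1)[0],key=cv2.contourArea)[:,0]
q=c[cnt[:,1],cnt[:,0]]; A=np.c_[2*q[:,:2],np.ones(len(q))]; t=np.linalg.lstsq(A,(q[:,:2]**2).sum(1),rcond=None)[0]
print('jar2',t[:2].round(4),np.sqrt(t[2]+t[0]**2+t[1]**2),np.median(z[m]))
def run(v,u0,u1,lo=.034,hi=.07):
    r=[u for u in range(u0,u1) if lo<z[v,u]<hi]; return c[v,r[0]].round(4),c[v,r[-1]].round(4)
for v in (80,110,140,170,190):
    print(v,run(v,185,250,.036,.05),run(v,320,375,.036,.05))
for u in(220,250,290,320): 
    r=[v for v in range(5,60) if .058<z[v,u]<.075]; print(u,c[r[0],u].round(4),c[r[-1],u].round(4))
# held jar: visible points
m=(uu>255)&(uu<385)&(vv>185)&(vv<330)&(z>.1)
print(np.percentile(z[m],[1,99]))
```

```text
jar2 [ 0.4092 -0.4002] 0.030271705770312036 0.1034312409061113
80 (array([ 0.4063, -0.4821,  0.0433]), array([ 0.4051, -0.4749,  0.0374])) (array([ 0.3964, -0.3389,  0.0362]), array([ 0.3966, -0.3308,  0.0418]))
110 (array([ 0.4357, -0.475 ,  0.0409]), array([ 0.4352, -0.4673,  0.0381])) (array([ 0.4267, -0.3314,  0.0422]), array([ 0.4261, -0.3237,  0.0402]))
140 (array([ 0.467 , -0.4671,  0.0422]), array([ 0.4668, -0.4595,  0.0381])) (array([ 0.4579, -0.3231,  0.0418]), array([ 0.4575, -0.3165,  0.0422]))
170 (array([ 0.5005, -0.4587,  0.0404]), array([ 0.5007, -0.4508,  0.0362])) (array([ 0.4921, -0.3148,  0.0363]), array([ 0.4907, -0.3074,  0.0413]))
190 (array([ 0.5233, -0.4529,  0.0423]), array([ 0.524 , -0.4449,  0.0376])) (array([ 0.5158, -0.309 ,  0.0361]), array([ 0.5136, -0.3018,  0.043 ]))
220 [ 0.3653 -0.4519  0.0666] [ 0.3738 -0.4545  0.0599]
250 [ 0.3581 -0.4246  0.0647] [ 0.3674 -0.4261  0.0587]
290 [ 0.3496 -0.3877  0.0661] [ 0.357  -0.388   0.0605]
320 [ 0.3424 -0.3606  0.0662] [ 0.3499 -0.3601  0.0592]
[0.18435078 0.28046549]
```

```bash
python3 -m creep '[-0.002,-0.014,0,0, -0.002,-0.014,0,0, 0,0,0.02,0, 0,0,0.03,0, 0,0,0.035,0, 0,0,0.03,0, 0,0,0.02,0, 0,0,0.012,0, 0,0,0.008,0, 0,0,0.005,0, 0,0,0,0, 0,0,0,0]'
```

```text
clock: 12.65
ee_pos: [0.5155, -0.3786, 0.0835]
tool_rot: [-3.14, 0.001, -3.078]
contact_force: [-0.2, 0.3, -3.7]
grip_width: 0.0629
```

```bash
python3 -m creep '[0,0,0.003,0, 0,0,0.002,0, 0,0,0.002,0, 0,0,0,0]'; python3 -m creep '[0,0,0.001,0, 0,0,0,0]'
```

```text
clock: 13.05
ee_pos: [0.5146, -0.378, 0.0749]
tool_rot: [3.141, -0.0, -3.079]
contact_force: [0.3, 0.0, -5.0]
grip_width: 0.0628
clock: 13.25
ee_pos: [0.5149, -0.3782, 0.0744]
tool_rot: [-3.141, 0.0, -3.078]
contact_force: [0.6, 0.2, -5.3]
grip_width: 0.0632
```

```bash
python3 -m creep '[0,0,0.001,0, 0,0,0,0]'; python3 -m creep '[0,0,0.001,0, 0,0,0,0]'
```

```text
clock: 13.45
ee_pos: [0.515, -0.3782, 0.0743]
tool_rot: [-3.141, 0.0, -3.078]
contact_force: [-4.6, 3.4, 4.5]
grip_width: 0.0632
clock: 13.65
ee_pos: [0.515, -0.3783, 0.0743]
tool_rot: [-3.141, 0.0, -3.078]
contact_force: [-7.6, 5.1, 12.0]
grip_width: 0.0628
```

```bash
python3 -m creep '[0,0,-0.0015,0, 0,0,0,0]';  python3 -m creep '[0,0,0,0, 0,0,0,0, 0,0,0,0, 0,0,0,0]' 1; python3 -m creep '[0,0,-0.01,0, 0,0,-0.03,0, 0,0,-0.04,0, 0,0,-0.04,0, 0,0,-0.04,0, 0,0,-0.01,0, 0,0,0,0]'
python3 - <<'E'
from h import *
s=telemetry.get_state(); im,d=cams.grab_frame('wrist'); cv2.imwrite('pics/w4.png',im[:,:,::-1])
im,d=cams.grab_frame('scene');cv2.imwrite('pics/s4.png',im[:,:,::-1])
E
```

```text
clock: 13.85
ee_pos: [0.5152, -0.3784, 0.0743]
tool_rot: [-3.141, 0.001, -3.078]
contact_force: [-1.3, 1.3, 1.3]
grip_width: 0.063
clock: 14.25
ee_pos: [0.515, -0.3783, 0.0739]
tool_rot: [-3.141, 0.0, -3.078]
contact_force: [0.9, -0.0, -0.5]
grip_width: 0.0852
clock: 14.95
ee_pos: [0.5161, -0.3791, 0.2478]
tool_rot: [-3.137, 0.004, -3.078]
contact_force: [0.0, -0.3, -1.2]
grip_width: 0.0853
```

View pics/w4.png

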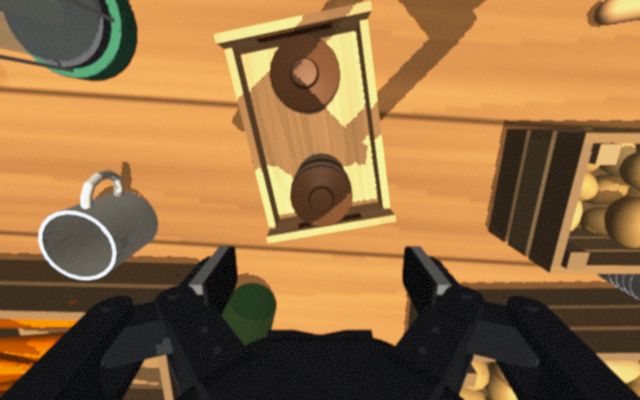

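View pics/s4.png

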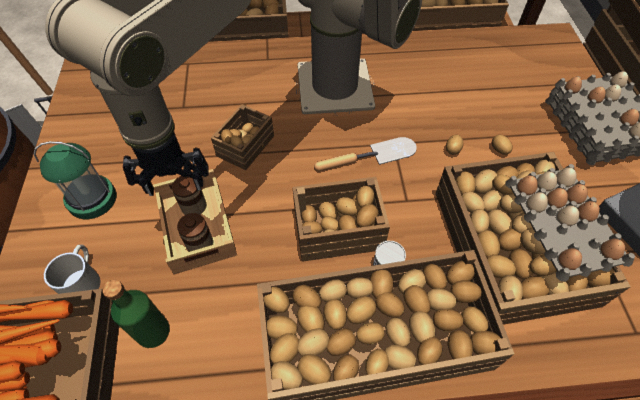

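```bash
python3 -m creep '[-0.002,0.02,-0.03,0, -0.0025,0.035,0,0, -0.002,0.04,0,0, -0.002,0.04,0,0, -0.002,0.04,0,0, 0,0.035,0,0, 0,0.02,0,0, 0,0.009,0,0, 0,0,0,0, 0,0,0,0]'
python3 - <<'E'
from h import *
s=telemetry.get_state(); im,d=cams.grab_frame('wrist'); cv2.imwrite('pics/w5.png',im[:,:,::-1])
c=wcloud(d,s); z=c[...,2]; p=.0625
xa=c[...,0]*np.cos(p)+c[...,1]*np.sin(p); ya=-c[...,0]*np.sin(p)+c[...,1]*np.cos(p)
vv,uu=np.mgrid[:400,:640]
m=(z>.10)&(z<.125)
e=s['ee_pos']; print(e,e[0]*np.cos(p)+e[1]*np.sin(p),-e[0]*np.sin(p)+e[1]*np.cos(p),s['tool_rot'])
for v in (150,170,190,210,230):
    r=np.where(m[v,290:345])[0]+290; print(v,r.min(),ya[v,r.min()].round(4))
for u in (350,400,450,480):
    r=np.where(m[100:160,u])[0]+100; r2=np.where(m[235:275,u])[0]+235
    print(u,xa[r.min(),u].round(4),r.min(), (xa[r2.max(),u].round(4),r2.max()) if len(r2) else None)
E
```

```text
clock: 16.05
ee_pos: [0.51, -0.1396, 0.2728]
tool_rot: [3.141, -0.001, -3.079]
contact_force: [-0.2, 0.5, 0.6]
grip_width: 0.0852
[ 0.50998245 -0.13960536  0.27280722] 0.5002670577054134 -0.17118593788911188 [ 3.14142709e+00 -1.48386737e-03 -3.07875718e+00]
150 315 -0.1764
170 315 -0.1765
190 315 -0.1765
210 316 -0.1756
230 316 -0.1757
350 0.4321 123 (np.float64(0.572), np.int64(254))
400 0.432 123 (np.float64(0.5718), np.int64(254))
450 0.432 123 (np.float64(0.5714), np.int64(254))
480 0.432 123 (np.float64(0.572), np.int64(254))
```

View pics/w5.png

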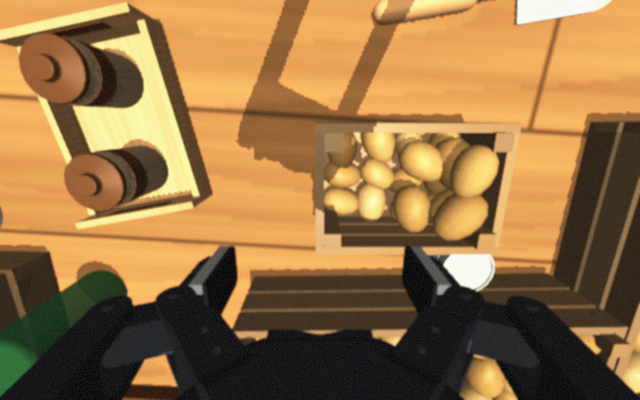

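```bash
python3 -m creep '[-0.001,0,0.02,0, 0,0,0.035,0, 0,0,0.04,0, 0,0,0.035,0, 0,0,0.02,0, 0,0,0.014,0, 0,0,0.01,0, 0,0,0,0]';  python3 -m creep '[0,0,0,0, 0,0,0,0, 0,0,0,0, 0,0,0,0, 0,0,0,0, 0,0,0,0, 0,0,0,0]' 0 40; python3 -m creep '[0,0.005,0,0, 0,0.01,0,0, 0,0.015,0,0, 0,0.015,0,0, 0,0.015,0,0, 0,0.015,0,0, 0,0.015,0,0, 0,0.015,0,0, 0,0.015,0,0, 0,0.015,0,0, 0,0.01,0,0, 0,0.005,0,0]'; python3 -m creep '[0,0,0,0, 0,0,0,0]'
python3 - <<'E'
from h import *
for n in('wrist','top'):
    s=telemetry.get_state(); im,d=cams.grab_frame(n); cv2.imwrite(f'pics/{n}6.png',im[:,:,::-1]);np.savez(f'{n}6.npz',im=im,d=d,pos=s['ee_pos'],rot=s['tool_rot'])
E
```

```text
clock: 16.9
ee_pos: [0.5108, -0.1392, 0.0988]
tool_rot: [3.141, -0.001, -3.079]
contact_force: [-0.2, 0.2, -0.3]
grip_width: 0.0851
clock: 17.6
ee_pos: [0.5116, -0.1391, 0.1003]
tool_rot: [-3.141, 0.001, -3.078]
contact_force: [-0.6, -0.0, 3.7]
grip_width: 0.0085
clock: 18.8
ee_pos: [0.5022, 0.0109, 0.1003]
tool_rot: [-3.14, 0.001, -3.078]
contact_force: [1.3, -7.2, 3.7]
grip_width: 0.008
clock: 19.0
ee_pos: [0.5021, 0.0114, 0.1002]
tool_rot: [3.141, 0.001, -3.078]
contact_force: [0.3, 2.0, 6.4]
grip_width: 0.0082
```

View pics/wrist6.png

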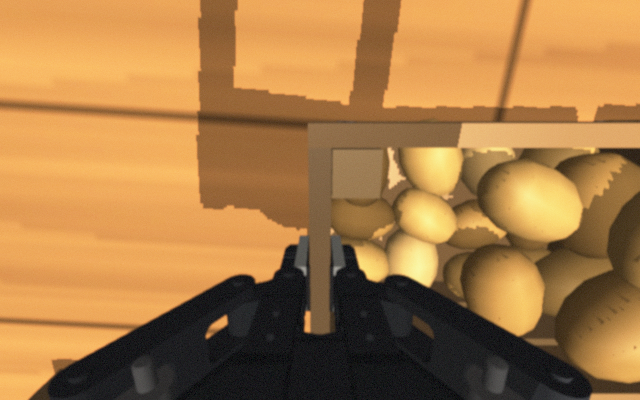

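View pics/top6.png

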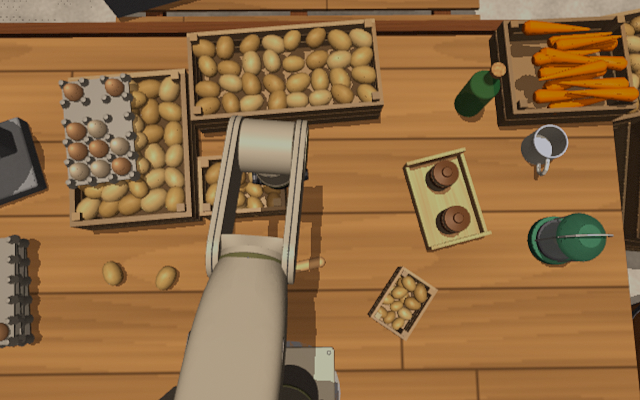

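```bash
cat > chk.py <<'E'
from h import *
import sys
def chk(f):
    a=np.load(f);im,d=a['im'],a['d'];p=.0625;g=cv2.cvtColor(im,cv2.COLOR_RGB2GRAY).astype(float)
    def edge(u,v0,v1):  # strongest bright->dark downwards, subpixel
        col=g[v0:v1,u]; dg=col[:-1]-col[1:]; i=dg.argmax(); 
        o=0
        if 0<i<len(dg)-1:
            q=dg[i-1]+dg[i+1]-2*dg[i]; o=.5*(dg[i-1]-dg[i+1])/q if q else 0
        return v0+i+.5+o
    for nm,us,z in(('big',range(120,184,4),.115),('crate',range(int(sys.argv[2]),int(sys.argv[3]),2),.11)):
        r=[]
        for u in us:
            t=plane('top',u,5,z)
            vp=None
            for k in range(2): pass
            # predicted row
            y=None
            v=215
            for _ in range(4):
                w=plane('top',u,v,z); xx=w[0]*np.cos(p)+w[1]*np.sin(p); v+= (xx-.4313)*430
            e=edge(u,int(round(v))-4,int(round(v))+5); w=plane('top',u,e,z)
            r.append((w[0]*np.cos(p)+w[1]*np.sin(p),-w[0]*np.sin(p)+w[1]*np.cos(p)))
        r=np.array(r); print(nm,'median x\'',np.median(r[:,0]).round(4),'slope',np.polyfit(r[:,1],r[:,0],1)[0].round(4),r[:,0].round(4)[:40])
chk(sys.argv[1])
E
echo before; python3 chk.py top0.npz 200 278; echo now; python3 chk.py top6.npz 206 216
```

```text
before
big median x' 0.4303 slope -0.0161 [0.4294 0.4293 0.43   0.4297 0.4295 0.4303 0.43   0.4299 0.4309 0.4304
 0.4313 0.4312 0.4307 0.4315 0.4316 0.4311]
crate median x' 0.4322 slope -0.0035 [0.4323 0.4322 0.4322 0.4319 0.4317 0.4314 0.4314 0.4325 0.4321 0.4322
 0.432  0.4316 0.4317 0.4315 0.4325 0.4322 0.4322 0.432  0.4317 0.4316
 0.4327 0.4324 0.4325 0.4322 0.432  0.432  0.4319 0.4327 0.4326 0.4325
 0.4323 0.432  0.432  0.4331 0.4328 0.4325 0.4325 0.4323 0.432 ]
now
big median x' 0.4303 slope -0.0161 [0.4294 0.4292 0.43   0.4297 0.4295 0.4303 0.43   0.43   0.4309 0.4304
 0.4312 0.4312 0.4307 0.4316 0.4315 0.4311]
crate median x' 0.4323 slope -0.0752 [0.4323 0.4322 0.4332 0.4249 0.4373]
```

Run:
```python
from h import *
p=.0625
a=np.load('w2.npz');im,d=a['im'],a['d'];c=wcloud(d,dict(ee_pos=a['pos'],tool_rot=a['rot'])); z=c[...,2]
xa=c[...,0]*np.cos(p)+c[...,1]*np.sin(p); ya=-c[...,0]*np.sin(p)+c[...,1]*np.cos(p)
vv,uu=np.mgrid[:400,:640]
m=(uu>370)&(uu<412)&(vv>5)&(vv<235)&(z>.03)&(z<.108)&(abs(ya-.193)<.006)
f=np.polyfit(xa[m],ya[m],1); print('side',m.sum(),f,np.polyval(f,[.44,.56]),xa[m].min(),xa[m].max())
m=(uu>50)&(uu<360)&(vv>210)&(vv<241)&(z>.03)&(z<.112)&(abs(xa-.661)<.006)
print('stock',np.polyfit(ya[m],xa[m],1))
m=(uu>215)&(uu<250)&(vv>5)&(vv<130)&(z>.03)&(z<.1)&(abs(ya-.0235)<.005); print('crate +y face',m.sum(),np.polyfit(xa[m],ya[m],1))
```

```text
side 4348 [0.01436362 0.18523531] [0.1915553  0.19327894] 0.4312240205195197 0.6768033268507422
stock [-0.01433212  0.66207009]
crate +y face 2436 [0.00091503 0.02276734]
```

```bash
python3 -m creep '[-0.0008,0.003,0,-0.25, -0.0008,0.004,0,-0.27, -0.0007,0.004,0,-0.25, 0,0.002,0,0, 0,0,0,0]'; python3 -m creep '[0,0.0015,0,0, 0,0,0,0]'; python3 -m creep '[0,0.0015,0,0, 0,0,0,0]'
```

```text
clock: 19.6
ee_pos: [0.5037, 0.0232, 0.1003]
tool_rot: [-3.14, 0.001, -3.065]
contact_force: [0.4, -4.7, 4.3]
grip_width: 0.0086
clock: 19.8
ee_pos: [0.5036, 0.0245, 0.1003]
tool_rot: [-3.14, 0.001, -3.065]
contact_force: [0.4, -5.9, 4.6]
grip_width: 0.0085
clock: 20.0
ee_pos: [0.5035, 0.0259, 0.1003]
tool_rot: [-3.14, 0.001, -3.066]
contact_force: [0.8, -6.3, 4.7]
grip_width: 0.0086
```

```bash
python3 -m creep '[0,0.0015,0,0, 0,0,0,0]'; python3 -m creep '[0,0.001,0,0, 0,0,0,0]'; python3 -m creep '[0,0.001,0,0, 0,0,0,0]'
python3 - <<'E'
from h import *
s=telemetry.get_state(); im,d=cams.grab_frame('top');np.savez('top7.npz',im=im,d=d)
cv2.imwrite('pics/top7.png',cv2.resize(im[90:240,170:320,::-1],None,fx=4,fy=4,interpolation=cv2.INTER_CUBIC))
E
python3 chk.py top7.npz 200 214
```

```text
clock: 20.2
ee_pos: [0.5034, 0.0274, 0.1003]
tool_rot: [-3.14, 0.001, -3.066]
contact_force: [0.4, -5.6, 5.0]
grip_width: 0.0086
clock: 20.4
ee_pos: [0.5033, 0.0283, 0.1003]
tool_rot: [-3.14, 0.001, -3.066]
contact_force: [0.0, -6.2, 4.5]
grip_width: 0.0084
clock: 20.6
ee_pos: [0.5032, 0.0292, 0.1003]
tool_rot: [-3.14, 0.001, -3.066]
contact_force: [0.5, -7.6, 4.3]
grip_width: 0.0084
big median x' 0.4304 slope -0.0161 [0.4294 0.4293 0.43   0.4297 0.4296 0.4304 0.43   0.4299 0.4309 0.4303
 0.4314 0.4312 0.4307 0.4315 0.4316 0.4311]
crate median x' 0.4328 slope -0.0432 [0.4328 0.4345 0.4293 0.4224 0.4383 0.4359 0.4303]
```

View pics/top7.png

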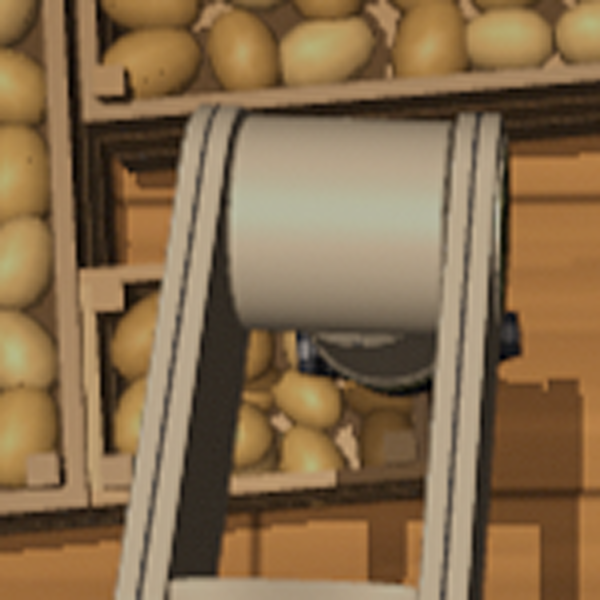

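```bash
python3 -m creep '[0,0.001,0,0, 0,0,0,0]'; python3 -m creep '[0,0.001,0,0, 0,0,0,0]'; python3 -c "
from h import *
print(telemetry.get_state()['wrist_torque'])"
```

```text
clock: 20.85
ee_pos: [0.5033, 0.0293, 0.1003]
tool_rot: [-3.138, 0.001, -3.066]
contact_force: [1.2, -12.7, 4.0]
grip_width: 0.0085
clock: 21.05
ee_pos: [0.5033, 0.0293, 0.1003]
tool_rot: [-3.137, 0.001, -3.066]
contact_force: [0.5, -17.4, 3.9]
grip_width: 0.0086
[-2.27603663 -0.17517876  0.11787269]
```

```bash
python3 -m creep '[0,-0.0012,0,0, 0,0,0,0]'; python3 -m creep '[0,0,0,0, 0,0,0,0, 0,0,0,0, 0,0,0,0]' 1; python3 -m creep '[0,0,-0.01,0, 0,0,-0.03,0, 0,0,-0.04,0, 0,0,-0.04,0, 0,0,-0.04,0, 0,0,-0.02,0, 0,0,0,0, 0,0,0,0]'
python3 - <<'E'
from h import *
s=telemetry.get_state(); im,d=cams.grab_frame('wrist'); np.savez('w8.npz',im=im,d=d,pos=s['ee_pos'],rot=s['tool_rot'])
cv2.imwrite('pics/w8.png',im[:,:,::-1])
cv2.imwrite('pics/w8c.png',cv2.resize(im[95:285,290:560,::-1],None,fx=2.9,fy=2.9,interpolation=cv2.INTER_CUBIC))
E
```

```text
clock: 21.25
ee_pos: [0.5033, 0.0293, 0.1003]
tool_rot: [-3.139, 0.001, -3.066]
contact_force: [1.1, -11.4, 3.5]
grip_width: 0.0083
clock: 21.65
ee_pos: [0.5023, 0.0315, 0.0995]
tool_rot: [3.141, -0.001, -3.065]
contact_force: [0.6, 0.4, 0.2]
grip_width: 0.0665
clock: 22.45
ee_pos: [0.5028, 0.0313, 0.2804]
tool_rot: [-3.142, 0.001, -3.065]
contact_force: [0.7, -0.5, -0.9]
grip_width: 0.0856
```

View pics/w8c.png

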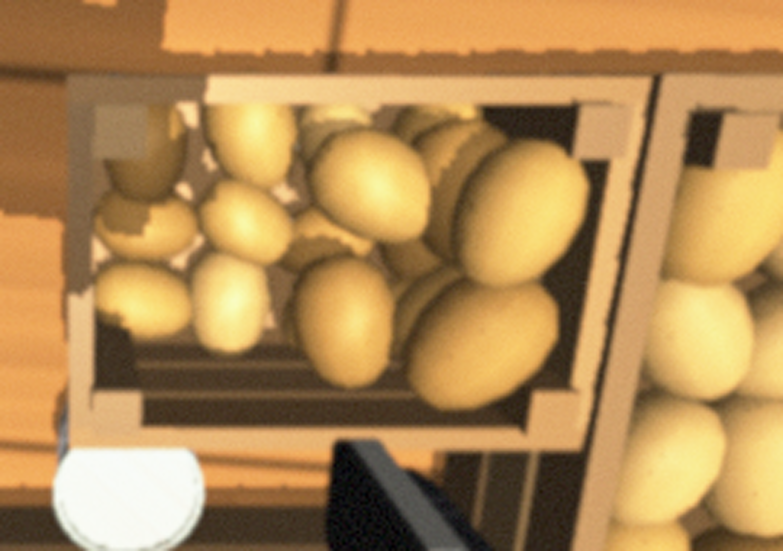

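```bash
cat > bf.py <<'E'
from h import *
import sys
def ana(f):
    a=np.load(f);im,d=a['im'],a['d'];c=wcloud(d,dict(ee_pos=a['pos'],tool_rot=a['rot'])); z=c[...,2]; p=.0769
    xa=c[...,0]*np.cos(p)+c[...,1]*np.sin(p); ya=-c[...,0]*np.sin(p)+c[...,1]*np.cos(p)
    m=(z>.104)&(z<.125)
    L=[];
    for v in range(135,245,5):
        r=np.where(m[v,300:345])[0]+300; 
        if len(r): L.append((xa[v,r.min()],ya[v,r.min()]))
    L=np.array(L); print('-y face y" ',np.median(L[:,1]).round(4),'slope',np.polyfit(L[:,0],L[:,1],1)[0].round(4))
    F=[];B=[];G=[]
    for u in range(330,590,4):
        r=np.where(m[105:170,u])[0]+105
        if len(r): F.append((u,ya[r.min(),u],xa[r.min(),u]))
    F=np.array(F)
    for nm,k in(('crate front',F[:,0]<500),('big front',F[:,0]>530)):
        print(nm,np.median(F[k,2]).round(4),'slope',np.polyfit(F[k,1],F[k,2],1)[0].round(4),F[k,2].round(4))
    for v in (140,160,180,200,220,240):
        print(v,[(u,ya[v,u].round(4),z[v,u].round(3)) for u in range(488,526,2)])
ana(sys.argv[1])
E
python3 bf.py w8.npz
```

```text
-y face y"  -0.0141 slope 0.0034
crate front 0.4351 slope -0.0003 [0.4351 0.4351 0.4351 0.4351 0.4351 0.4351 0.4351 0.4351 0.4351 0.4351
 0.4351 0.4351 0.4351 0.4351 0.4351 0.4351 0.4351 0.4351 0.4351 0.4351
 0.4351 0.4351 0.4351 0.4351 0.4351 0.4351 0.4351 0.4351 0.4351 0.4351
 0.4351 0.4351 0.4351 0.4351 0.4351 0.4351 0.4351 0.4351 0.435  0.4351
 0.4351 0.4351 0.4351]
big front 0.4341 slope -0.0004 [0.4341 0.4341 0.4341 0.4341 0.4341 0.4341 0.434  0.4341 0.4341 0.434
 0.434  0.434  0.434  0.4341]
140 [(488, np.float64(0.1591), np.float64(0.114)), (490, np.float64(0.1591), np.float64(0.117)), (492, np.float64(0.1614), np.float64(0.116)), (494, np.float64(0.1635), np.float64(0.116)), (496, np.float64(0.1648), np.float64(0.117)), (498, np.float64(0.1676), np.float64(0.116)), (500, np.float64(0.1694), np.float64(0.116)), (502, np.float64(0.1719), np.float64(0.116)), (504, np.float64(0.1737), np.float64(0.116)), (506, np.float64(0.1765), np.float64(0.114)), (508, np.float64(0.182), np.float64(0.109)), (510, np.float64(0.1837), np.float64(0.11)), (512, np.float64(0.1853), np.float64(0.11
[... 3956 characters left out ...]
t64(0.112)), (496, np.float64(0.1854), np.float64(0.115)), (498, np.float64(0.1884), np.float64(0.113)), (500, np.float64(0.1898), np.float64(0.115)), (502, np.float64(0.1917), np.float64(0.115)), (504, np.float64(0.1945), np.float64(0.114)), (506, np.float64(0.1966), np.float64(0.114)), (508, np.float64(0.2096), np.float64(0.1)), (510, np.float64(0.2108), np.float64(0.101)), (512, np.float64(0.2108), np.float64(0.104)), (514, np.float64(0.2124), np.float64(0.105)), (516, np.float64(0.2139), np.float64(0.106)), (518, np.float64(0.2155), np.float64(0.107)), (520, np.float64(0.2166), np.float64(0.108)), (522, np.float64(0.2191), np.float64(0.108)), (524, np.float64(0.2206), np.float64(0.109))]
```

```bash
python3 -m creep '[0.02,-0.03,-0.02,0, 0.03,-0.03,0,0, 0.03,-0.03,0,0, 0.02,-0.03,0,0, 0,-0.03,0,0, 0,0,0,0, 0,0,0,0]'
python3 - <<'E'
from h import *
im,d=cams.grab_frame('top');np.savez('top9.npz',im=im,d=d);cv2.imwrite('pics/top9.png',im[:,:,::-1])
im2,d2=cams.grab_frame('scene');cv2.imwrite('pics/s9.png',im2[:,:,::-1])
c=cloud('top',d);z=c[...,2];vv,uu=np.mgrid[:400,:640]
def ls(m,zz):
    cnt=max(cv2.findContours(m.astype(np.uint8),0,1)[0],key=cv2.contourArea)[:,0]
    q=np.array([plane('top',u,v,zz) for u,v in cnt]); A=np.c_[2*q[:,:2],np.ones(len(q))]; s=np.linalg.lstsq(A,(q[:,:2]**2).sum(1),rcond=None)[0]
    return s[:2].round(4),np.sqrt(s[2]+s[0]**2+s[1]**2).round(4),len(q),np.median(z[m]).round(4)
for n,m,zz in(('tin',(z>.05)&(z<.08)&(uu>247)&(uu<282)&(vv>122)&(vv<152)&(im.min(2)>110),.068),('jar2',(z>.095)&(z<.125)&(uu>430)&(uu<480)&(vv>198)&(vv<240),.103),('jar',(z>.095)&(z<.125)&(uu>420)&(uu<470)&(vv>150)&(vv<197),.103)):
    try: print(n,ls(m,zz))
    except Exception as e: print(n,e)
E
python3 chk.py top9.npz 200 250
```

```text
clock: 23.2
ee_pos: [0.4137, -0.126, 0.2983]
tool_rot: [3.14, -0.002, -3.067]
contact_force: [-0.1, 0.5, 0.4]
grip_width: 0.0855
tin (array([0.6143, 0.0602]), np.float64(0.0325), 74, np.float64(0.0652))
jar2 (array([ 0.4092, -0.3972]), np.float64(0.0298), 73, np.float64(0.1032))
jar (array([ 0.5178, -0.3756]), np.float64(0.0298), 72, np.float64(0.1033))
big median x' 0.4303 slope -0.0157 [0.4294 0.4293 0.43   0.4297 0.4296 0.4303 0.43   0.43   0.4309 0.4304
 0.4313 0.4312 0.4307 0.4315 0.4315 0.431 ]
crate median x' 0.4335 slope -0.0166 [0.4328 0.4326 0.4323 0.4324 0.4335 0.4332 0.4331 0.433  0.4327 0.4327
 0.4338 0.4336 0.4335 0.4333 0.4334 0.4331 0.4339 0.4342 0.4339 0.4337
 0.4337 0.4347 0.4345 0.4345 0.4342]
```

View pics/top9.png

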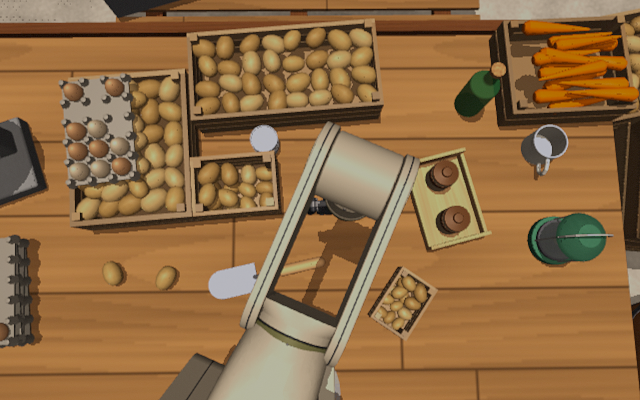

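View pics/s9.png

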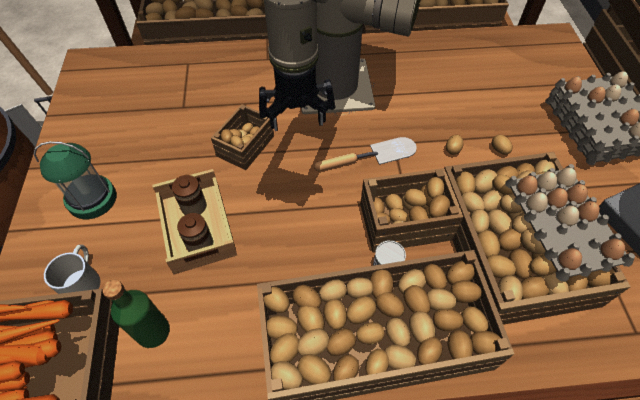

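```bash
python3 -c "
from bench import ticket; print(ticket.sign_off())"
```

```text
the job is handed in; nothing more can be done
None
```

The job is done and handed in at about 23 s of the 72 s allowed. I gripped the small crate by its end board and slid it about 160 mm along the bench. I then moved the jar to the tray, slid the crate back against the big crate, released it and moved the arm clear.

What the last checks showed:
- **Jar:** it stands upright about 2 mm from the free place in the tray. The force on setting it down peaked at about 12 N.
- **Jar already in the tray and tin:** both are where they were, to within 0.5 mm.
- **Small crate:** it is snug, with a gap below about 0.5 mm, and its angle matches the big crate's. The big crate stood about 0.8° off the small one, so I turned the small crate to match as it went back.
- **Front flush:** the two cameras put the small crate's front about 1 mm behind the big crate's, which is within what they can resolve. I did not correct it.

No check failed. The highest force I read was about 17 N, when the crate met the big one.

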